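# Pull the dust hood off a clamped jar, unscrew its cap and hold it over the mouth

### The job

Pull the snapped-down dust hood straight up off the jar in the steel stand and stand it, right way up, on the round board. Then unscrew the jar's tight cap anticlockwise only until its threads let go, without dragging, twisting or tipping the stand, and lift it clear. Finish while still holding the cap level, a few centimetres at most above the jar's mouth and centred over it, not touching the jar; leave the other things on the table alone.

Things in the scene. Friction and masses are not known exactly. Their poses are not given: they have to be found in the camera images.
- jar_stand: Loose steel stand (2.8 kg, plate 150 x 150 x 18 mm, rubber feet) with a glass jar (72 mm across, shoulder 80 mm above the table) clamped upright in its middle. Friction on the table braces the jar; lifting it takes 27 N. Origin: middle of the underside, z up the jar's axis. On the shoulder is a snap collar (54 mm across, up to 92 mm) with three sprung balls, above it a lugged neck 34 mm across.
- jar_mouth (a point): Centre of the neck's upper rim, on the jar's axis, 112 mm above the table. A sprung rubber seal pad (30 mm across) in the mouth stands 5 mm above the rim with the cap on, 7 mm when free; it pushes the cap up with 12 to 18 N, which makes the cap tight.
- stand_edge (a point): Middle of one edge of the stand's plate (75 mm along the stand's own x, 18 mm up); shows whether the stand has been twisted.
- dust_hood: Round grey upside-down cup over the cap: 69 mm across, 46 mm high, 80 g, knob on top. Origin: middle of its open underside, z up; at the start its rim is 80 mm above the table. A bead inside is caught under three sprung balls: a straight upward pull of some 10 to 15 N snaps it off within 8 mm; raise it 45 mm to clear the cap. On the board its origin is 6 mm up.
- hood_knob (a point): Middle of the hood's pull knob: an upright cylinder 20 mm across, 24 mm high, on the hood's flat top; this point is 58 mm above the hood's origin (138 mm above the table at the start), the knob's top 12 mm higher.
- screw_cap: Ribbed round steel screw cap hidden under the hood, 54 mm across, 26 mm high, 80 g. Origin: middle of its open underside, z up; 94 mm above the table when closed. Three inner lugs sit under ledges on the neck. Once free it lifts straight off; 27 mm above its closed height it clears neck and pad. When tight its x axis is within 0.2 rad of the stand's x axis.
- cap_top (a point): Middle of the cap's flat top, 26 mm above its origin (120 mm above the table). Turned anticlockwise seen from above (about 0.3 N m) the cap lets go after 0.6 to 0.9 rad (its x axis then 0.65 rad from the stand's) and the pad pushes it up about 2 mm unless held; a hard stop comes after about 1.4 to 1.6 rad. So turn it about 1.05 rad, then lift.
- board: Round flat board, 230 mm across, 6 mm thick, fixed on the table beside the stand (left or right). Origin: middle of its underside, on the table; put the hood within 90 mm of its middle.
- by_sprinkle_jar_6: Bystander, leave alone: wide low jar with a ribbed lid, 61 mm across, 65 mm high. Origin: middle of its underside.
- by_ring_cutter: Bystander, leave alone: pale open ring, 68 mm across, 42 mm high. Origin: middle of its underside.
- by_nozzle_3: Bystander, leave alone: pale icing nozzle (cone), 32 mm across, 42 mm high. Origin: middle of its underside.
- by_sprinkle_jar_4: Bystander, leave alone: tall jar with a ribbed lid, 57 mm across, 90 mm high. Origin: middle of its underside.
- by_spice_jar_1: Bystander, leave alone: slim spice jar, 47 mm across, 97 mm high. Origin: middle of its underside.
- by_mini_carton_3: Bystander, leave alone: small carton, 45 x 68 x 55 mm. Origin: middle of its underside.
There are look-alikes about, which are no part of the job. Leave any blue or red look-alike of the dust_hood alone.

How it is judged:
On the way, in this order (a step that is already met when the one before it is completed fails the run):
1. the hood has been pulled off and stands released on the board (horizontal distance between dust_hood and board below 0.09 m and height (world z) of dust_hood below 0.013 m and angle between dust_hood's own z axis and vertical below 0.15 rad and linear speed of dust_hood below 0.03 m/s and contact force between dust_hood and the arm below 0.01 N and contact force between dust_hood and the fingers below 0.01 N), for 0.2 s.
2. the cap has been turned until its lugs are free (angle between the x axis of screw_cap and the x axis of jar_stand, either way round above 0.6 rad), for 0.1 s.
3. the cap has been lifted off the jar and is held (z of screw_cap in the frame of jar_mouth above 0.006 m and contact force between screw_cap and jar_stand below 0.01 N and contact force between screw_cap and the fingers above 1 N), for 0.2 s.
At the end, for the whole second after the job is handed in: Cap gripped (over 1 N), at rest, underside 6 to 60 mm above the jar rim, not touching the jar, within 30 mm of its axis and 0.25 rad of level; hood upright (0.15 rad), released, at rest on the board within 90 mm of its middle; stand moved under 25 mm (edge 30 mm), level (all of step 1 and all of step 3 and z of screw_cap in the frame of jar_mouth below 0.06 m and horizontal distance between screw_cap and jar_mouth below 0.03 m and angle between screw_cap's own z axis and vertical below 0.25 rad and linear speed of screw_cap below 0.03 m/s and distance of jar_stand from where it was at the start of the episode below 0.025 m and distance of stand_edge from where it was at the start of the episode below 0.03 m and angle between jar_stand's own z axis and vertical below 0.05 rad); the arm keeps its last pose, push and grip.
It fails at once if the stand is dragged over 25 mm, twisted, lifted or tipped (not (distance of jar_stand from where it was at the start of the episode below 0.025 m and distance of stand_edge from where it was at the start of the episode below 0.03 m and angle between jar_stand's own z axis and vertical below 0.05 rad)).
It fails at once if a bystander is shifted over 40 mm or knocked over (distance of any of by_sprinkle_jar_6, by_ring_cutter, by_nozzle_3, by_sprinkle_jar_4, by_spice_jar_1, by_mini_carton_3 from where it was at the start of the episode above 0.04 m or angle between any of by_sprinkle_jar_6, by_ring_cutter, by_nozzle_3, by_sprinkle_jar_4, by_spice_jar_1, by_mini_carton_3's own z axis and vertical above 0.5 rad).
It also fails if it takes over 56 s, if anything falls off the work surface, if the arm or the gripper's body presses on something with over 40 N, if the wrist force passes 120 N, or if a joint passes its speed limit or range.

### The arm

A 6-joint arm with a two-finger parallel gripper is mounted at the origin on a cart in front of the work surface, level with it; the furniture and walls round the work are solid. World frame = base frame: x ahead of the robot, y to its left, z up, the work surface at z = 0. Lengths are in m, angles in rad, forces in N, time in s.
With the tool pointing down it reaches from about 0.375 to 0.9 m from the base axis. Payload 3.1 kg.
Tool frame: the origin (TCP) lies midway between the tips of the shut fingers; the grasp point (between the pads) lies 19 mm behind it (manip.grip_depth is the distance from the TCP to the grasp point, in m); z points along the fingers, y is the line along which they close (so a half turn about z gives the same grasp; the last joint's range is limited). The gripper opens to 85 mm and grips with 20 to 120 N. Pads are 22 mm wide; open, the fingers measure 114 mm over their backs; the gripper's body (76 mm by 85 mm) begins 54 mm behind the grasp point. The pads swing forward as they close: fully open they stand 13 mm farther back than shut.
Start: joints at [-1.429, 0.527, 1.433, -0, 1.181, -0.178], TCP at [0.197, -0.593, 0.231] pointing down, gripper open.
Joint ranges: [-3.08, 3.08], [-0.75, 2.2], [0.22, 2.44], [-1.43, 4.57], [0, 2.65], [-2.85, 2.85]. Speed limits (rad/s): [2.79, 2.79, 3.14, 3.14, 3.14, 3.14].

### API

Orientations are given as a unit quaternion [x, y, z, w].
In Python, from station import telemetry, snapshot, manip gives the robot as it stands. The module is installed in compiled form; this text tells all that it offers.
- The arm moves only by the shell command python3 -m crank 'ROWS' [OPENING] [FORCE]. ROWS is text: rows parted by semicolons, each of 6 numbers parted by spaces: the shift along the tool's x, y, z as a fraction of full scale, then the turn, a rotation vector about the tool's x, y, z as a fraction of full scale. A call has exactly 5 rows; each row shifts and turns the commanded pose from where the row before left it, along the tool's axes as they then stand; what a row does not reach is not made up. Full scale, the value 1, is 4 cm for a shift and 90 degrees for a turn. A row lasts 1/10 s, in which the tool goes at most 50 mm and 8.59 degrees, less where a joint would pass 70% of its speed; a pose out of reach is approached as far as the arm can. A call with a number of a shift or a turn outside -1 to 1 is refused whole. A call with a gripper value outside its range is refused whole. OPENING is the opening, from -1 (shut) to 1 (fully open), set as the call begins (- or left out, the last holds). The fingers move at their own pace and stop on an object; FORCE is the grip in N (left out, the last holds). Time passes only in rows, so rows that do not move let the fingers close, or fill a call up. It gives the time, the measured TCP pose, the force, the opening and the grip force at its end, in the units of the state.
- telemetry.sense(): the state, without advancing time (a new reading comes with each control period).
- snapshot(name): name is "scene" or "top"; returns a dict with "image" (400x640x3 uint8, red, green, blue), "depth" (400x640 float32, m along the optical axis (not along the pixel's ray), 0 where there is no reading), "camera_matrix" (3x3 intrinsics, pixels), "rvec" (rotation vector, rad) and "tvec" (3), from world to camera coordinates, as OpenCV has them. Camera axes: x right, y down, z forward; pixel columns grow to the right and rows downward; lengths in m; the calibration is good to about 2 mm. A picture is of the moment at which its call begins.
- manip.sign_off(): hands the job in; it is judged then, once.
The state is a dict: "t": time; "q": joint angles; "qd": joint speeds; "tau": joint torques, N m; "tcp_pos": TCP position; "tool_rot": TCP orientation; "force": force on the tool from outside, world axes, zero at the start; "ft_torque": the same for the moment, N m; "finger_gap": opening from 0.0 (shut) to 1.0 (fully open); "gripper_force": force on a finger pad.
Only numpy, scipy, OpenCV 4.12 (cv2) and the standard library are available. Lean on these libraries where they do the work, as an engineer would, in place of code of your own. Each camera call takes 0.05 s, during which the arm holds its last target. There are 200 camera calls.

## Working session

There is one attempt and no reset: what is moved stays moved. The work goes in short steps, Python scripts to look and compute and a shell command to move; the robot and the scene stay as the last step left them, time stands still between calls to the robot, and variables do not carry over. Pictures are saved under pics/ and viewed, at most 10 in all, crops included, and the job is handed in when it is done.

```bash
mkdir -p pics; python3 - <<'E'
from station import telemetry, snapshot, manip
import cv2,numpy as np
s=telemetry.sense();print(s['t'],s['tcp_pos'],s['tool_rot'],s['finger_gap'],s['force'],manip.grip_depth)
for n in('scene','top'):
    d=snapshot(n);np.savez(''+n,**d);cv2.imwrite(f'pics/{n}0.png',d['image'][:,:,::-1])
    R=cv2.Rodrigues(np.array(d['rvec']))[0];print(n,-R.T@np.array(d['tvec']).ravel(),R[2],np.array(d['camera_matrix']).tolist())
E
```

```text
0.0 [ 0.19640334 -0.59257507  0.23032585] [ 9.87245197e-01  1.59203409e-01  1.69906872e-05 -1.09339992e-03] 0.9983274913295604 [ 0.60580019 -0.74181608 -0.67851476] 0.0187
scene [0.17781026 0.74726397 1.01640502] [ 0.28629591 -0.59774325 -0.74882419] [[399.9775916143933, 0.0, 321.4475299877739], [0.0, 399.9775916143933, 196.78256330823712], [0.0, 0.0, 1.0]]
top [0.2544485  0.01296651 1.73678956] [ 0.16904185  0.00500794 -0.98559615] [[500.60192424952425, 0.0, 323.04591084757976], [0.0, 500.60192424952425, 203.33940679053023], [0.0, 0.0, 1.0]]
```

View pics/scene0.png

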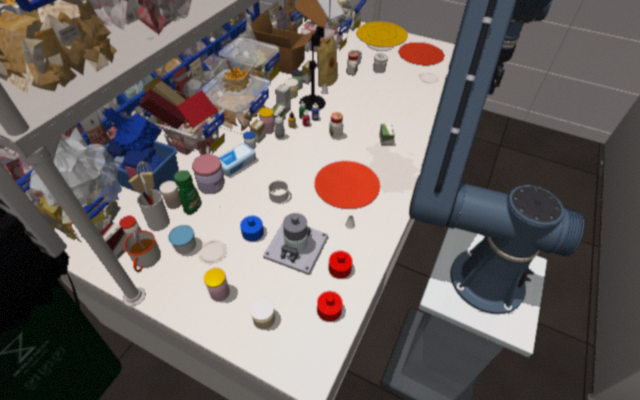

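View pics/top0.png

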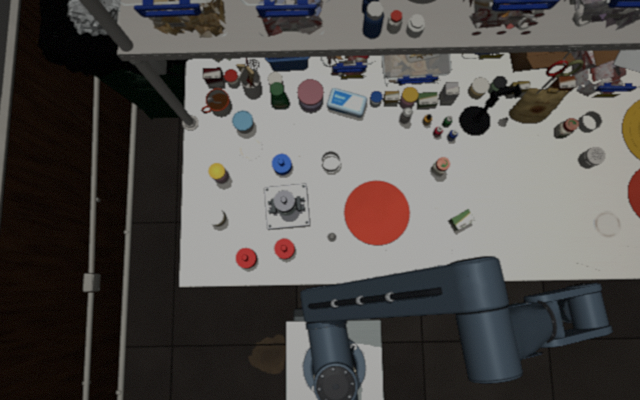

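Hood candidates: 
- grey hood on the stand: scene (295,226), top (286,201)
- blue look-alike: scene (252,228)
- red look-alikes: scene (340,264) and (330,306)

The grey one on the stand is the right one. The board is the red disc beside the stand, scene (347,184), top (377,212). The far red and yellow discs aren't beside the stand.

```bash
cat > h.py <<'E'
import cv2,numpy as np
from station import telemetry,snapshot,manip
def cam(d):
    R=cv2.Rodrigues(np.array(d['rvec']))[0];t=np.array(d['tvec']).ravel();return np.array(d['camera_matrix']),R,t
def ray(d,u,v):
    K,R,t=cam(d);r=R.T@np.linalg.inv(K)@[u,v,1.];return -R.T@t,r
def plane(d,u,v,z):
    o,r=ray(d,u,v);return o+r*(z-o[2])/r[2]
def tri(d1,p1,d2,p2):
    P=[np.array(cam(d)[0])@np.c_[cam(d)[1],cam(d)[2]] for d in(d1,d2)]
    X=cv2.triangulatePoints(P[0],P[1],np.array(p1,float).reshape(2,1),np.array(p2,float).reshape(2,1)).ravel();return X[:3]/X[3]
def depthpts(d):
    K,R,t=cam(d);v,u=np.mgrid[:400,:640];z=d['depth']
    c=np.stack([(u-K[0,2])/K[0,0]*z,(v-K[1,2])/K[1,1]*z,z],-1);p=(c-t)@R;p[z==0]=np.nan;return p
def proj(d,X):
    K,R,t=cam(d);return cv2.projectPoints(np.array(X,float).reshape(-1,3),R,t,K,None)[0].reshape(-1,2)
E
python3 - <<'E'
from h import *
D={n:np.load(n+'.npz') for n in('scene','top')}
for n,(u,v),s in(('top',(377,212),45),('scene',(347,184),45)):
    d=D[n];h=cv2.cvtColor(d['image'],cv2.COLOR_RGB2HSV)
    m=(((h[...,0]<12)|(h[...,0]>172))&(h[...,1]>120)&(h[...,2]>80)).astype(np.uint8)
    k,l,st,c=cv2.connectedComponentsWithStats(m);i=l[v,u]
    cn=max(cv2.findContours((l==i).astype(np.uint8),0,1)[0],key=cv2.contourArea)
    e=cv2.fitEllipse(cn);p=np.array([plane(d,*q[0],.006) for q in cn]);
    cc,r=cv2.minEnclosingCircle(p[:,:2].astype(np.float32));print('board',n,e[0],plane(d,*e[0],.006),cc,r)
    P=depthpts(d);print(' depth z med',np.nanmedian(P[l==i][:,2]))
# hood from depth
for n,w in(('top',(255,310,170,235)),('scene',(260,330,205,275))):
    d=D[n];P=depthpts(d)[w[2]:w[3],w[0]:w[1]].reshape(-1,3)
    for a,b in((.143,.16),(.12,.132),(.014,.024)):
        q=P[(P[:,2]>a)&(P[:,2]<b)];print(n,a,len(q),np.median(q,0).round(4),q.min(0).round(3),q.max(0).round(3)) if len(q) else print(n,a,0)
    q=P[(P[:,2]>.014)&(P[:,2]<.024)]
    if len(q): print('plate rect',cv2.minAreaRect(q[:,:2].astype(np.float32)))
a=cv2.resize(D['top']['image'][165:240,240:330],None,fx=6,fy=6,interpolation=2);b=cv2.resize(D['scene']['image'][200:275,255:335],None,fx=6,fy=6,interpolation=2)
cv2.imwrite('pics/crop1.png',cv2.resize(np.hstack([a,b]),None,fx=.78,fy=.78)[:,:,::-1])
E
```

```text
board top (376.5033264160156, 212.49635314941406) [ 0.51519273 -0.16439491  0.006     ] (0.5162883996963501, -0.16427619755268097) 0.11287536472082138
 depth z med 0.005058973257746809
board scene (346.7897033691406, 184.47946166992188) [ 0.51193978 -0.15123455  0.006     ] (0.5146886706352234, -0.15654845535755157) 0.113542839884758
 depth z med 0.004686480309855009
top 0.143 29 [0.5435 0.1467 0.1486] [0.533 0.14  0.143] [0.551 0.156 0.156]
top 0.12 263 [0.5418 0.1457 0.1252] [0.511 0.116 0.12 ] [0.578 0.182 0.132]
top 0.014 812 [0.52   0.1434 0.0179] [0.466 0.071 0.014] [0.665 0.225 0.024]
plate rect ((0.5674047470092773, 0.14939510822296143), (0.1995527595281601, 0.14905945956707), 3.9942450523376465)
scene 0.143 36 [0.5428 0.1576 0.1483] [0.534 0.145 0.143] [0.552 0.164 0.152]
scene 0.12 332 [0.5387 0.1601 0.1248] [0.509 0.121 0.12 ] [0.576 0.189 0.132]
scene 0.014 1145 [0.5109 0.1788 0.0171] [0.415 0.076 0.014] [0.662 0.235 0.024]
plate rect ((0.54047691822052, 0.16337455809116364), (0.23060879111289978, 0.15503475069999695), 14.301335334777832)
```

View pics/crop1.png

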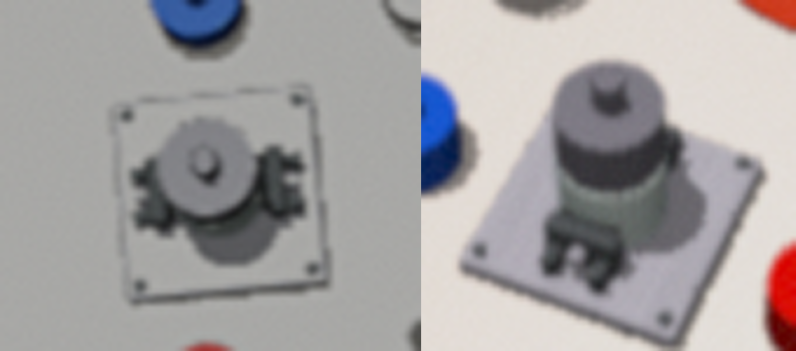

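```bash
python3 - <<'E'
from h import *
D={n:np.load(n+'.npz') for n in('scene','top')};S,T=D['scene'],D['top']
f=4.68;t=lambda x,y:(240+x/f-.4,165+y/f-.4);s=lambda x,y:(255+(x-421)/f-.4,200+y/f-.4)
for nm,a,b,z in(('knob',t(206,159),s(609,77),.15),('hoodtop',t(206,166),s(609,103),.126),('c1',t(326,284),s(680,347),.018),('c2',t(308,88),s(765,172),.018),('c3',t(130,298),s(461,268),.018),('board',(376.5,212.5),(346.8,184.5),.006)):
    X=tri(T,a,S,b);print(nm,'tri',X.round(4),'top',plane(T,*a,z).round(4),'scene',plane(S,*b,z).round(4),(proj(T,X)-a).round(1),(proj(S,X)-b).round(1))
cs=np.array([plane(T,*t(*c),.018)[:2] for c in((113,106),(308,88),(326,284),(130,298))]);print(cs.round(4),cs.mean(0));
e=[cs[0]-cs[1],cs[3]-cs[2]];print([np.arctan2(-v[0],v[1]) for v in e],[np.linalg.norm(v) for v in e])
E
```

```text
knob tri [0.5459 0.1484 0.1422] top [0.5447 0.1478 0.15  ] scene [0.5423 0.1537 0.15  ] [[0.  0.1]] [[-0.1 -0. ]]
hoodtop tri [0.5452 0.1504 0.1196] top [0.5441 0.1499 0.126 ] scene [0.5426 0.1547 0.126 ] [[0. 0.]] [[-0. -0.]]
c1 tri [ 0.5172  0.0824 -0.2532] top [0.4732 0.0708 0.018 ] scene [0.4566 0.2266 0.018 ] [[-0.7 -2.3]] [[4.1 1.1]]
c2 tri [0.5681 0.0755 0.0032] top [0.6214 0.0823 0.018 ] scene [0.4684 0.0854 0.018 ] [[ 2.3 15.7]] [[-26.9 -11.3]]
c3 tri [0.5101 0.2352 0.0591] top [0.4656 0.2157 0.018 ] scene [0.6047 0.24   0.018 ] [[ -7.1 -14.4]] [[28.4  3.9]]
board tri [ 0.5176 -0.1661 -0.0109] top [ 0.5152 -0.1644  0.006 ] scene [ 0.5119 -0.1512  0.006 ] [[0. 0.]] [[-0. -0.]]
[[0.6105 0.2286]
 [0.6214 0.0823]
 [0.4732 0.0708]
 [0.4656 0.2157]] [0.54267188 0.14933135]
[np.float64(0.07415908756689346), np.float64(0.05262474827757914)] [np.float64(0.1466902212843372), np.float64(0.14514581338310342)]
```

The grey knobbed hood sits on the stand's jar at crop (206,160) / (609,78). The jar axis is near (0.544, 0.149) from the top view, and the scene view agrees within about 6 mm. Knob height measures 0.142–0.150 m and hood top 0.120–0.126 m, both consistent with the text. Next I square the tool up and traverse at z = 0.23.

```bash
python3 -m crank '0 0 0 0 0 0.068; 0 0 0 0 0 0.068; 0 0 0 0 0 0.068; 0 0 0 0 0 0; 0 0 0 0 0 0' 1 20
python3 -m crank '0.43 -0.92 0 0 0 0; 0.43 -0.92 0 0 0 0; 0.43 -0.92 0 0 0 0; 0.43 -0.92 0 0 0 0; 0.43 -0.92 0 0 0 0'
python3 -m crank '0.43 -0.92 0 0 0 0; 0.43 -0.92 0 0 0 0; 0.43 -0.92 0 0 0 0; 0.43 -0.92 0 0 0 0; 0.43 -0.92 0 0 0 0'
python3 -m crank '0.43 -0.92 0 0 0 0; 0.43 -0.92 0 0 0 0; 0.43 -0.92 0 0 0 0; 0.43 -0.92 0 0 0 0; 0.43 -0.92 0 0 0 0'
python3 -m crank '0.43 -0.9 0 0 0 0; 0.43 -0.9 0 0 0 0; 0.43 -0.9 0 0 0 0; 0.43 -0.9 0 0 0 0; 0 0 0 0 0 0'
```

```text
t: 0.6
tcp_pos: [0.1965, -0.593, 0.2309]
tool_rot: [1.0, 0.001, -0.0, -0.0]
force: [0.3, 0.1, -0.0]
finger_gap: 1.001
gripper_force: 0.0
t: 1.1
tcp_pos: [0.283, -0.4078, 0.2313]
tool_rot: [1.0, 0.0, 0.0, -0.0]
force: [0.7, -0.2, -0.2]
finger_gap: 1.001
gripper_force: 0.0
t: 1.6
tcp_pos: [0.3692, -0.224, 0.2315]
tool_rot: [1.0, 0.0, 0.0, 0.0]
force: [0.2, 0.4, -0.3]
finger_gap: 0.999
gripper_force: 0.0
t: 2.1
tcp_pos: [0.4554, -0.0399, 0.2315]
tool_rot: [1.0, 0.001, 0.0, 0.0]
force: [0.2, -0.8, 0.8]
finger_gap: 1.0
gripper_force: 0.0
t: 2.6
tcp_pos: [0.5258, 0.1063, 0.2315]
tool_rot: [1.0, 0.003, 0.001, -0.001]
force: [0.6, -0.7, -0.1]
finger_gap: 0.997
gripper_force: 0.0
```

```bash
python3 -m crank '0.225 -0.53 0.2 0 0 0; 0.225 -0.53 0.2 0 0 0; 0 0 0.5 0 0 0; 0 0 0.5 0 0 0; 0 0 0 0 0 0'
python3 - <<'E'
from h import *
d=snapshot('scene');t=snapshot('top');np.savez('s2',**d);np.savez('t2',**t)
a=cv2.resize(d['image'][150:275,235:360],(500,500),interpolation=2)
s=telemetry.sense();p=np.array(s['tcp_pos']);print(p,s['tool_rot'],s['q'],proj(d,p),proj(t,p))
b=cv2.resize(t['image'][150:250,235:310],(300,400),interpolation=2);b=np.vstack([b,np.zeros((100,300,3),np.uint8)])
cv2.imwrite('pics/c2.png',np.hstack([a,b])[:,:,::-1])
E
```

```text
t: 3.1
tcp_pos: [0.5393, 0.1442, 0.1728]
tool_rot: [1.0, 0.0, -0.003, 0.0]
force: [-1.1, 0.3, 0.3]
finger_gap: 0.997
gripper_force: 0.0
[0.54151389 0.14427839 0.17530257] [ 9.99999834e-01 -2.24639695e-04 -5.17183746e-04  1.20052241e-04] [ 6.10918941e-02  5.14354488e-01  1.65172425e+00 -2.12737216e-04
  9.76561065e-01  1.63245670e+00] [[296.43133347 207.98276942]] [[284.05419512 198.10932745]]
```

View pics/c2.png

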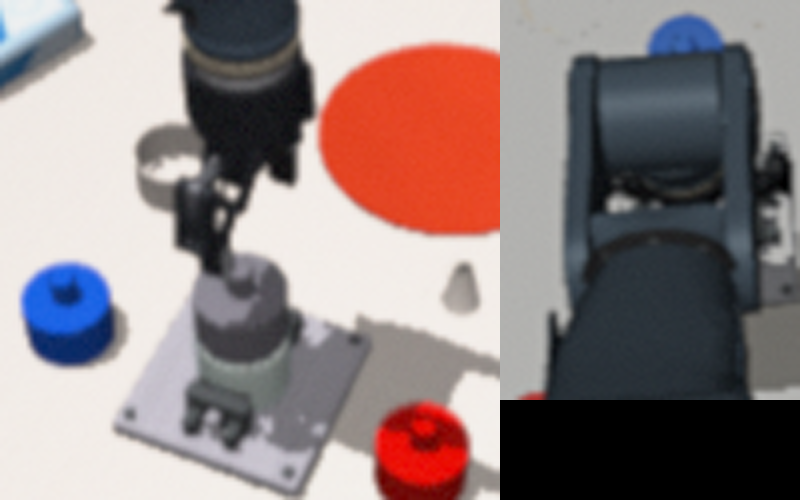

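```bash
python3 - <<'E'
from h import *
d=np.load('s2.npz');P=depthpts(d)[150:275,235:360];g=d['image'][150:275,235:360].max(-1)
Q=P.reshape(-1,3)
for a,b in((.175,.19),(.19,.205),(.205,.22),(.22,.235)):
    q=Q[(Q[:,2]>a)&(Q[:,2]<b)&(abs(Q[:,0]-.545)<.06)&(abs(Q[:,1]-.15)<.09)]
    hst=np.histogram(q[:,1],np.arange(.06,.24,.01))[0];print(a,len(q),hst)
    for lo,hi in((.06,.14),(.16,.24)):
        k=q[(q[:,1]>lo)&(q[:,1]<hi)]
        if len(k):print('  ',k.min(0).round(3),k.max(0).round(3),np.median(k,0).round(3))
for a,b in((.143,.156),(.12,.132)):
    q=Q[(Q[:,2]>a)&(Q[:,2]<b)];print(q.min(0).round(3),q.max(0).round(3),np.median(q,0).round(3))
E
```

```text
0.175 11 [0 0 0 5 4 0 0 0 0 0 0 0 0 2 0 0 0]
   [0.529 0.098 0.183] [0.548 0.101 0.19 ] [0.541 0.1   0.187]
   [0.531 0.191 0.183] [0.535 0.192 0.186] [0.533 0.192 0.185]
0.19 50 [ 0  0  0  7 19  0  0  0  0  0  0  0  3 19  2  0  0]
   [0.528 0.095 0.19 ] [0.549 0.104 0.204] [0.535 0.101 0.198]
   [0.527 0.187 0.191] [0.544 0.202 0.205] [0.532 0.195 0.197]
0.205 50 [ 0  0  0  9 20  0  0  0  0  0  0  0  2 15  4  0  0]
   [0.527 0.096 0.205] [0.544 0.103 0.219] [0.535 0.101 0.214]
   [0.527 0.189 0.205] [0.543 0.201 0.22 ] [0.532 0.196 0.21 ]
0.22 33 [ 0  1  3 14  2  0  0  0  0  0  0  0  3  7  2  1  0]
   [0.526 0.079 0.22 ] [0.542 0.102 0.235] [0.532 0.096 0.226]
   [0.526 0.183 0.223] [0.547 0.216 0.235] [0.528 0.196 0.231]
[0.533 0.146 0.143] [0.549 0.164 0.153] [0.54  0.155 0.148]
[0.509 0.121 0.12 ] [0.576 0.19  0.132] [0.536 0.163 0.125]
```

The fingers straddle the knob: the near finger tip is at crop (213,270) and the knob at (247,268). Measured against the fingers in the same camera, the knob sits a few mm in +x and +y, so I correct for that, descend and close gently.

```bash
python3 -m crank '0.09 -0.19 0.2 0 0 0; 0 0 0.3 0 0 0; 0 0 0.3 0 0 0; 0 0 0.31 0 0 0; 0 0 0 0 0 0'
python3 -m crank '0 0 0 0 0 0; 0 0 0 0 0 0; 0 0 0 0 0 0; 0 0 0 0 0 0; 0 0 0 0 0 0' -1 20
python3 -m crank '0 0 0 0 0 0; 0 0 0 0 0 0; 0 0 0 0 0 0; 0 0 0 0 0 0; 0 0 0 0 0 0'
```

```text
t: 3.7
tcp_pos: [0.5437, 0.1523, 0.1286]
tool_rot: [1.0, -0.0, -0.002, 0.0]
force: [-0.3, 0.4, 0.1]
finger_gap: 0.997
gripper_force: 0.0
t: 4.2
tcp_pos: [0.5458, 0.1529, 0.1315]
tool_rot: [1.0, -0.001, 0.001, -0.001]
force: [0.5, 1.7, 0.9]
finger_gap: 0.221
gripper_force: 21.2
t: 4.7
tcp_pos: [0.5458, 0.1528, 0.1313]
tool_rot: [1.0, -0.0, 0.001, -0.0]
force: [0.9, 2.4, 4.0]
finger_gap: 0.223
gripper_force: 21.6
```

```bash
python3 -m crank '0 0 0 0 0 0; 0 0 0 0 0 0; 0 0 -0.05 0 0 0; 0 0 -0.05 0 0 0; 0 0 -0.05 0 0 0' -1 60
python3 -m crank '0 0 -0.05 0 0 0; 0 0 -0.05 0 0 0; 0 0 -0.05 0 0 0; 0 0 -0.05 0 0 0; 0 0 0 0 0 0'
```

```text
t: 5.2
tcp_pos: [0.544, 0.1527, 0.1341]
tool_rot: [1.0, -0.001, -0.002, -0.0]
force: [3.7, 4.0, -15.4]
finger_gap: 0.203
gripper_force: 59.2
t: 5.7
tcp_pos: [0.5452, 0.1527, 0.1455]
tool_rot: [1.0, -0.0, 0.0, -0.0]
force: [0.4, 4.1, -1.4]
finger_gap: 0.201
gripper_force: 60.7
```

```bash
python3 -m crank '0 0 -0.2 0 0 0; 0 0 -0.4 0 0 0; 0 0 -0.5 0 0 0; 0 0 -0.5 0 0 0; 0 0 -0.2 0 0 0'
python3 -m crank '0 0.3 0 0 0 0; -0.08 0.7 0 0 0 0; -0.09 0.9 0 0 0 0; -0.09 0.9 0 0 0 0; -0.09 0.9 0 0 0 0'
python3 -m crank '-0.09 0.9 0 0 0 0; -0.09 0.9 0 0 0 0; -0.09 0.9 0 0 0 0; -0.09 0.8 0 0 0 0; 0 0.6 0 0 0 0'
python3 -m crank '0 0 0.5 0 0 0; 0 0 0.8 0 0 0; 0 0 0.8 0 0 0; 0 0 0.5 0 0 0; 0 0 0 0 0 0'
python3 - <<'E'
from h import *
s=telemetry.sense();print(s['tcp_pos'],s['force'],s['tool_rot'])
d=snapshot('scene');cv2.imwrite('pics/c3.png',cv2.resize(d['image'][120:300,230:410],(600,600),interpolation=2)[:,:,::-1])
E
```

```text
t: 6.2
tcp_pos: [0.5462, 0.1514, 0.2194]
tool_rot: [1.0, -0.0, 0.002, 0.001]
force: [-0.0, 0.5, -0.9]
finger_gap: 0.205
gripper_force: 60.7
t: 6.7
tcp_pos: [0.5297, 0.0022, 0.2158]
tool_rot: [1.0, -0.0, -0.001, 0.0]
force: [1.1, 0.6, -1.1]
finger_gap: 0.208
gripper_force: 60.8
t: 7.2
tcp_pos: [0.5147, -0.1623, 0.2158]
tool_rot: [1.0, -0.001, -0.002, 0.0]
force: [0.3, 0.3, -0.8]
finger_gap: 0.206
gripper_force: 60.7
t: 7.7
tcp_pos: [0.5132, -0.159, 0.1094]
tool_rot: [1.0, -0.001, -0.004, -0.002]
force: [-0.5, 0.4, -1.2]
finger_gap: 0.208
gripper_force: 60.7
[ 0.51320463 -0.15903465  0.10936769] [-0.51628343  0.36029693 -1.23874583] [ 9.99988796e-01 -5.10114905e-04 -4.32922203e-03 -1.84545841e-03]
```

View pics/c3.png

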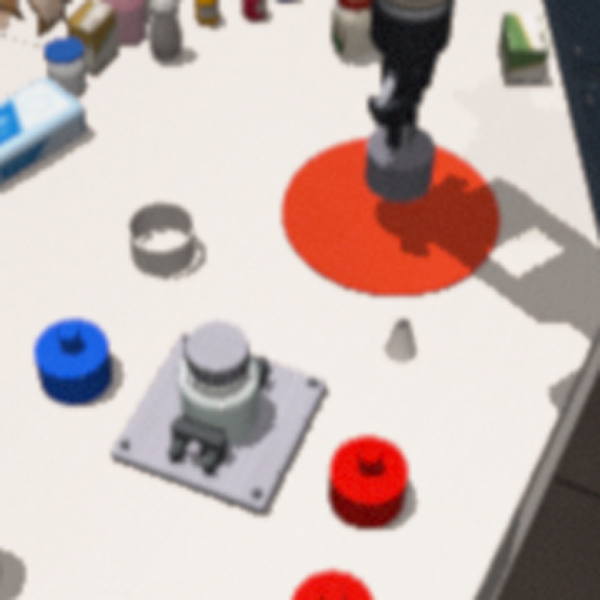

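The hood hangs upright above the red board (crop 400,170), and the bare cap shows on the jar (217,350). Next I set the hood down gently.

```bash
python3 -m crank '0 0 0.4 0 0 0; 0 0 0.4 0 0 0; 0 0 0.25 0 0 0; 0 0 0.1 0 0 0; 0 0 0 0 0 0'
python3 -m crank '0 0 0.05 0 0 0; 0 0 0.05 0 0 0; 0 0 0 0 0 0; 0 0 0 0 0 0; 0 0 0 0 0 0'
```

```text
t: 8.25
tcp_pos: [0.5168, -0.1597, 0.0671]
tool_rot: [1.0, -0.0, -0.0, 0.0]
force: [0.1, 0.1, -0.1]
finger_gap: 0.205
gripper_force: 60.7
t: 8.75
tcp_pos: [0.5169, -0.1595, 0.0631]
tool_rot: [1.0, -0.0, 0.0, 0.0]
force: [0.8, 0.2, -1.2]
finger_gap: 0.206
gripper_force: 60.7
```

```bash
python3 -m crank '0 0 0.05 0 0 0; 0 0 0.05 0 0 0; 0 0 0 0 0 0; 0 0 0 0 0 0; 0 0 0 0 0 0'
python3 -m crank '0 0 0.03 0 0 0; 0 0 0.03 0 0 0; 0 0 0 0 0 0; 0 0 0 0 0 0; 0 0 0 0 0 0'
```

```text
t: 9.25
tcp_pos: [0.5168, -0.1595, 0.0589]
tool_rot: [1.0, -0.0, -0.0, -0.0]
force: [0.5, 0.5, -0.8]
finger_gap: 0.206
gripper_force: 60.9
t: 9.75
tcp_pos: [0.5166, -0.159, 0.0582]
tool_rot: [1.0, -0.0, 0.0, -0.0]
force: [-2.0, 3.6, 13.0]
finger_gap: 0.205
gripper_force: 62.1
```

```bash
python3 -m crank '0 0 -0.01 0 0 0; 0 0 0 0 0 0; 0 0 0 0 0 0; 0 0 0 0 0 0; 0 0 0 0 0 0' 1 20
python3 -m crank '0 0 -0.2 0 0 0; 0 0 -0.6 0 0 0; 0 0 -0.9 0 0 0; 0 0 -0.9 0 0 0; 0 0 -0.9 0 0 0'
python3 - <<'E'
from h import *
d=snapshot('scene');t=snapshot('top');np.savez('s3',**d);np.savez('t3',**t)
a=cv2.resize(d['image'][140:280,250:400],(450,420),interpolation=2);b=cv2.resize(t['image'][165:235,250:320],(350,420),fx=5,fy=5,interpolation=2)
cv2.imwrite('pics/c4.png',np.hstack([a,b])[:,:,::-1])
for n,x,w in(('s',d,(260,330,200,275)),('t',t,(255,315,170,235))):
    P=depthpts(x);Q=P[w[2]:w[3],w[0]:w[1]].reshape(-1,3);q=Q[(Q[:,2]>.114)&(Q[:,2]<.127)]
    print(n,len(q),np.median(q,0).round(4),q.min(0).round(4),q.max(0).round(4))
P=depthpts(d);Q=P.reshape(-1,3);m=(Q[:,2]>.045)&(Q[:,2]<.058)&(abs(Q[:,0]-.516)<.06)&(abs(Q[:,1]+.16)<.06);q=Q[m];print('hood',len(q),q.min(0).round(3),q.max(0).round(3),np.median(q,0))
s=telemetry.sense();print(s['tcp_pos'])
E
```

```text
t: 10.25
tcp_pos: [0.5167, -0.1595, 0.0567]
tool_rot: [1.0, -0.0, -0.0, -0.0]
force: [0.1, -0.1, 0.3]
finger_gap: 0.998
gripper_force: 0.0
t: 10.75
tcp_pos: [0.5165, -0.1593, 0.1986]
tool_rot: [1.0, -0.0, -0.0, -0.0]
force: [1.1, -0.4, 0.3]
finger_gap: 1.001
gripper_force: 0.0
s 245 [0.5419 0.1564 0.1195] [0.5171 0.1286 0.1142] [0.5692 0.1817 0.1236]
t 189 [0.5427 0.1489 0.1193] [0.5155 0.1228 0.114 ] [0.5697 0.1727 0.127 ]
hood 211 [ 0.48  -0.193  0.045] [ 0.548 -0.124  0.056] [ 0.50894388 -0.15012678  0.05099767]
[ 0.51993886 -0.16105588  0.20241262]
```

View pics/c4.png

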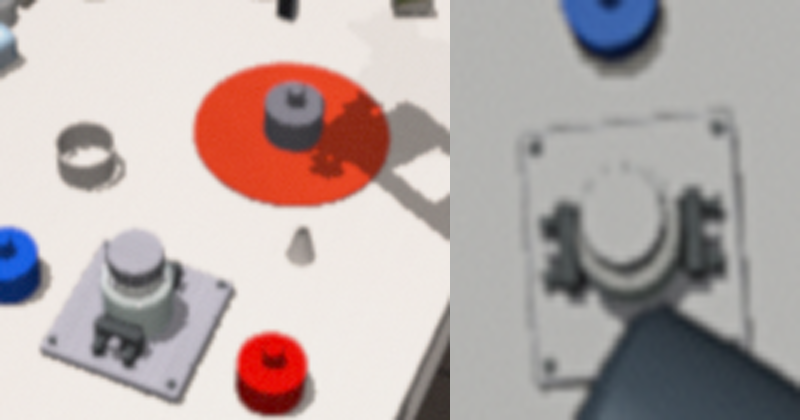

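The hood stands upright, released on the board (crop 295,118); the cap is bare at (135,255). The set-down hood checks the scene camera (bias about 0 in y, -3 mm in x), so the jar axis is near (0.5455, 0.154).

```bash
python3 -m crank '0.06 -0.6 0 0 0 0; 0.07 -0.9 0 0 0 0; 0.07 -0.9 0 0 0 0; 0.07 -0.9 0 0 0 0; 0.07 -0.9 0 0 0 0'
python3 -m crank '0.07 -0.9 0 0 0 0; 0.07 -0.9 0 0 0 0; 0.07 -0.9 0 0 0 0; 0.06 -0.6 0 0 0 0; 0.03 -0.375 0 0 0 0'
python3 -m crank '0 0 0.2 0 0 0; 0 0 0.5 0 0 0; 0 0 0.5 0 0 0; 0 0 0.2 0 0 0; 0 0 0 0 0 0'
python3 -c "
from station import telemetry as t;import numpy as np
s=t.sense();print(s['tcp_pos'],s['tool_rot'],s['q'][5])"
```

```text
t: 11.35
tcp_pos: [0.5299, 0.0099, 0.1964]
tool_rot: [1.0, -0.001, -0.001, -0.0]
force: [1.3, 0.3, -0.2]
finger_gap: 0.996
gripper_force: 0.0
t: 11.85
tcp_pos: [0.542, 0.1574, 0.1964]
tool_rot: [1.0, 0.001, -0.001, -0.0]
force: [0.2, -0.3, -0.2]
finger_gap: 0.996
gripper_force: 0.0
t: 12.35
tcp_pos: [0.5414, 0.1542, 0.1393]
tool_rot: [1.0, -0.001, -0.002, 0.0]
force: [-0.3, -0.8, 0.2]
finger_gap: 0.997
gripper_force: 0.0
[0.54142378 0.15424943 0.13926891] [ 9.99997435e-01 -1.01727601e-03 -2.00130988e-03  2.99188394e-04] 1.6522700811743756
```

```bash
python3 -m crank '0.05 0 0.3 0 0 0; 0 0 0.35 0 0 0; 0 0 0.35 0 0 0; 0 0 0 0 0 0; 0 0 0 0 0 0'
python3 -m crank '0 0 0 0 0 0; 0 0 0 0 0 0; 0 0 0 0 0 0; 0 0 0 0 0 0; 0 0 0 0 0 0'
python3 - <<'E'
from h import *
d=snapshot('scene');P=depthpts(d)[150:275,235:360].reshape(-1,3)
s=telemetry.sense();print(s['tcp_pos'],s['force'])
q=P[(P[:,2]>.09)&(P[:,2]<.14)&(abs(P[:,0]-.545)<.05)]
for lo,hi in((.09,.1),(.1,.115),(.115,.125),(.127,.14)):
    k=q[(q[:,2]>lo)&(q[:,2]<hi)];print(lo,np.histogram(k[:,1],np.arange(.09,.22,.01))[0])
k=q[(abs(q[:,2]-.119)<.004)&(abs(q[:,1]-.155)<.031)];print(k.min(0),k.max(0))
k=q[(q[:,1]>.19)];print(k.min(0),k.max(0))
cv2.imwrite('pics/c5.png',cv2.resize(d['image'][170:270,245:345],(600,600),interpolation=2)[:,:,::-1])
E
```

```text
t: 12.85
tcp_pos: [0.545, 0.1553, 0.1011]
tool_rot: [1.0, -0.0, 0.0, 0.0]
force: [-0.2, 0.2, 1.3]
finger_gap: 1.001
gripper_force: 0.0
t: 13.35
tcp_pos: [0.5447, 0.1555, 0.1011]
tool_rot: [1.0, -0.0, 0.0, -0.0]
force: [0.3, -0.1, -0.0]
finger_gap: 1.003
gripper_force: 0.0
[0.54462241 0.15553439 0.10105262] [0.12760593 0.43623849 0.56271326]
0.09 [ 0  0  0  0  0  2  6  4 16  0  0  0]
0.1 [ 0  1  0  0  0  3  4 13 21  8  0  0]
0.115 [ 0  1 15  3 29 38 32 41 26  3  1  8]
0.127 [ 0  1 16  0  0  0  0  0  0  0  1 12]
[0.51548616 0.12809323 0.1150004 ] [0.56560065 0.18058077 0.12289524]
[0.53258164 0.19721896 0.11631988] [0.55095256 0.2130048  0.13943319]
```

View pics/c5.png

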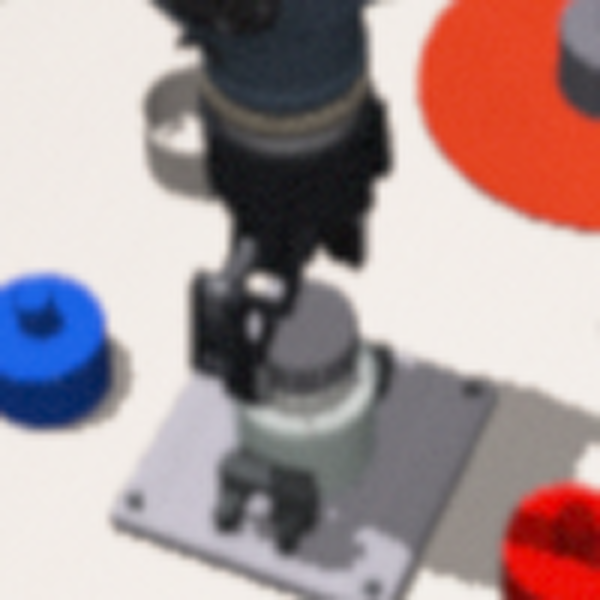

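The fingers straddle the cap (crop 310,320) and are centred within about 1.5 mm. Next I lower the last 9 mm and grip.

```bash
python3 -m crank '0 0.03 0.1 0 0 0; 0 0 0.13 0 0 0; 0 0 0 0 0 0; 0 0 0 0 0 0; 0 0 0 0 0 0'
python3 -m crank '0 0 0 0 0 0; 0 0 0 0 0 0; 0 0 0 0 0 0; 0 0 0 0 0 0; 0 0 0 0 0 0' -1 20
python3 -m crank '0 0 0 0 0 0; 0 0 0 0 0 0; 0 0 0 0 0 0; 0 0 0 0 0 0; 0 0 0 0 0 0' -1 60
```

```text
t: 13.9
tcp_pos: [0.5446, 0.1543, 0.0916]
tool_rot: [1.0, -0.0, -0.0, -0.0]
force: [0.2, -1.0, 0.9]
finger_gap: 1.004
gripper_force: 0.0
t: 14.4
tcp_pos: [0.5447, 0.1543, 0.092]
tool_rot: [1.0, -0.0, 0.0, -0.0]
force: [-0.8, 0.6, 2.3]
finger_gap: 0.631
gripper_force: 20.9
t: 14.9
tcp_pos: [0.5448, 0.1543, 0.0923]
tool_rot: [1.0, -0.0, 0.0, -0.0]
force: [-1.7, -1.3, 5.2]
finger_gap: 0.619
gripper_force: 61.7
```

Gripped at 53 mm opening with almost no side force. Now I turn the cap anticlockwise.

```bash
python3 -m crank '0 0 0 0 0 -0.04; 0 0 0 0 0 -0.067; 0 0 0 0 0 -0.067; 0 0 0 0 0 -0.067; 0 0 0 0 0 -0.067'
python3 -c "
from station import telemetry as t;s=t.sense();print(s['ft_torque'],s['force'],s['q'][5])"
```

```text
t: 15.4
tcp_pos: [0.5452, 0.1545, 0.0923]
tool_rot: [0.971, 0.241, 0.001, -0.0]
force: [0.8, 0.4, 6.4]
finger_gap: 0.622
gripper_force: 62.1
[ 0.00592593 -0.02420348 -0.18846422] [0.78337248 0.39988179 6.41889273] 1.1627518682623073
```

```bash
python3 -m crank '0 0 0 0 0 -0.067; 0 0 0 0 0 -0.067; 0 0 0 0 0 -0.067; 0 0 0 0 0 -0.067; 0 0 0 0 0 -0.067'
python3 -m crank '0 0 0 0 0 -0.03; 0 0 0 0 0 0; 0 0 0 0 0 0; 0 0 0 0 0 0; 0 0 0 0 0 0'
python3 -c "
from station import telemetry as t;s=t.sense();print(s['ft_torque'],s['force'],s['q'][5])"
```

```text
t: 15.9
tcp_pos: [0.5456, 0.1549, 0.0932]
tool_rot: [0.874, 0.485, 0.002, 0.0]
force: [-1.8, 2.2, 10.0]
finger_gap: 0.62
gripper_force: 62.5
t: 16.4
tcp_pos: [0.5455, 0.1549, 0.0932]
tool_rot: [0.864, 0.504, 0.001, 0.0]
force: [-1.9, 1.4, 10.7]
finger_gap: 0.62
gripper_force: 62.4
[0.21634498 0.1955369  0.02875263] [-1.9282951   1.43734678 10.7391698 ] 0.5928860963816801
```

The cap has turned 1.056 rad, the torque has gone to about zero and the pad is pushing up, so the threads are free. Lifting slowly.

```bash
python3 -m crank '0 0 -0.05 0 0 0; 0 0 -0.05 0 0 0; 0 0 -0.05 0 0 0; 0 0 -0.05 0 0 0; 0 0 0 0 0 0'
```

```text
t: 16.9
tcp_pos: [0.5446, 0.1543, 0.0997]
tool_rot: [0.864, 0.504, -0.0, -0.0]
force: [-0.1, -0.2, 0.2]
finger_gap: 0.618
gripper_force: 62.8
```

```bash
python3 -m crank '0 0 -0.15 0 0 0; 0 0 -0.2 0 0 0; 0 0 -0.2 0 0 0; 0 0 -0.2 0 0 0; 0 0 -0.1 0 0 0'
python3 -m crank '0 0 0 0 0 0; 0 0 0 0 0 0; 0 0 0 0 0 0; 0 0 0 0 0 0; 0 0 0 0 0 0'
python3 - <<'E'
from h import *
d=snapshot('scene')
cv2.imwrite('pics/c6.png',cv2.resize(d['image'][130:270,235:375],(600,600),interpolation=2)[:,:,::-1])
E
```

```text
t: 17.4
tcp_pos: [0.5452, 0.1544, 0.1351]
tool_rot: [0.864, 0.504, 0.001, 0.0]
force: [-0.2, 0.5, -0.8]
finger_gap: 0.621
gripper_force: 62.8
t: 17.9
tcp_pos: [0.5444, 0.1543, 0.1334]
tool_rot: [0.864, 0.504, -0.0, -0.0]
force: [0.5, -0.1, -1.0]
finger_gap: 0.618
gripper_force: 62.8
```

View pics/c6.png

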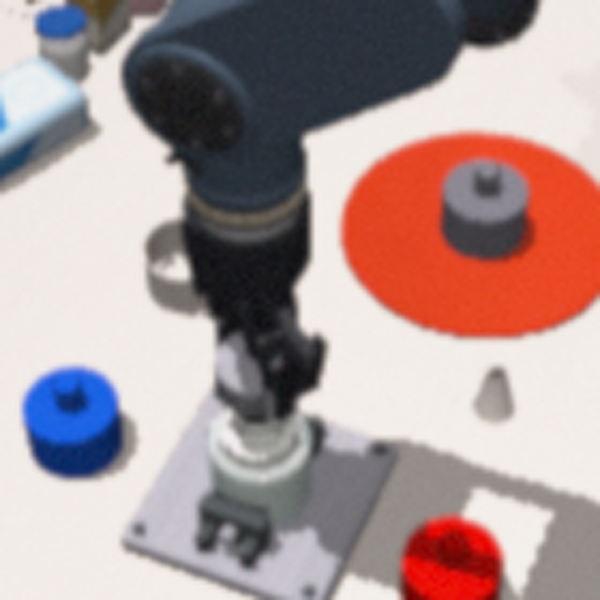

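The gripped cap (crop 258,375) is clear of the open neck (258,430). It has risen 41 mm, so it sits about 23 mm above the rim. The hood stands on the board at (485,210) and the stand has not moved.

```bash
python3 -c "
from station import manip;print(manip.sign_off())"
```

```text
the job is handed in; nothing more can be done
None
```

The hood stands upright on the round board, and the unscrewed cap is held level about 23 mm above the jar's mouth; the job was handed in at about 18 s and sign-off returned no verdict.

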